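# Clamp the board in the test fixture and hold the probe on its test pad

## Robot

A 7-joint arm with a two-finger parallel gripper is mounted at the origin on a cart in front of the work surface, level with it; the furniture and walls round the work are solid. World frame = base frame: x ahead of the robot, y to its left, z up, the work surface at z = 0. Lengths are in m, angles in rad, forces in N, time in s.
With the tool pointing down it reaches from about 0.425 to 1.025 m from the base axis. Payload 9.4 kg.
Tool frame: the origin (TCP) lies at the very end of the fingers, on their centre line; the grasp point (between the pads) lies robot.grasp_offset behind it (robot.grasp_offset is the distance from the TCP to the grasp point, in m); z points along the fingers, y is the line along which they close (so a half turn about z gives the same grasp; the last joint's range is limited). The gripper opens to 93 mm and grips with 3 to 60 N. Pads are 15 mm wide; open, the fingers measure 128 mm over their backs; the gripper's body (75 mm by 188 mm) begins 65 mm behind the grasp point.
Start: joints at [-1.403, 0.599, -0.003, 1.599, 0.002, 0.943, -0.08], TCP at [0.176, 0.703, 0.219] pointing down, gripper open.
Joint ranges: [-2.57, 2.57], [-0.35, 1.97], [-1.29, 1.29], [0.11, 2.56], [-1.05, 4.19], [0.11, 1.86], [-2.63, 2.63]. Speed limits (rad/s): [2.22, 2.22, 3.01, 3.01, 3.14, 3.14, 3.14].

## Interface

Orientations are given as a 3x3 rotation matrix whose columns are the frame's x, y, z axes.
In Python, from bench import robot gives the robot as it stands. The module is installed in compiled form; this text tells all that it offers. Calls block until the motion is done:
- robot.move_pose(position, orientation): joint-space move of the TCP to a pose.
- robot.move_straight(position, rot=None, max_speed=0.15, force_limit=None): straight line of the TCP; rot=None keeps the orientation; max_speed is the mean speed in m/s. With force_limit (N) it stops when the force on the tool has changed by that much, and returns True; else False.
- robot.move_j(angles): joint-space move.
- robot.set_gripper(opening): opening from 0.0 (shut) to 1.0 (fully open); the grip force is fixed at half the most; returns when the fingers have stopped.
- robot.dwell(seconds).
- robot.ik(position, orientation): joint angles nearest the present ones, or None.
- robot.grab_frame(name): name is "scene" or "top" or "wrist"; returns a dict with "pixels" (400x640x3 uint8, red, green, blue), "intrinsics" (3x3 intrinsics, pixels), "camera_from_world" (4x4, takes a point from world to camera coordinates). Camera axes: x right, y up, looking along -z (the intrinsics and any distortion apply to the point x, -y, -z); pixel columns grow to the right and rows downward; lengths in m; the calibration is good to about 2 mm. A picture is of the moment at which its call begins. There is no depth.
A pose or a line that the arm cannot do raises robot.PlanningError and nothing moves.
- robot.hand_in(): hands the job in; it is judged then, once.
Trained networks look in a picture, given as the dict that the camera call returned (one of the last four; its "shot" number tells which), for a name from the list of things; names that differ only in an ending like _2 or _b are one class to them, and where a whole thing is asked for, a point or a joint stands for the part that bears it (a point fixed in the world has none). Each returns a list of dicts, best first, with "confidence" (0 to 1); they miss things now and then, are a little off and sometimes report something else, mostly with a low value. They report only what shows in the picture. A call takes as long as a camera call.
- robot.search_frame(picture, query): "centre" ([x, y, z] in m, in world coordinates, good to about 4 mm: the middle of the surface that is visible of it).
- robot.pinpoint(picture, query): "centre" ([x, y, z] in m, in world coordinates, good to about 4 mm: a listed point, or the origin of a listed thing).
Readings, each from a call of its own:
- robot.current_t(): time.
- robot.current_q(): joint angles.
- robot.current_qvel(): joint speeds.
- robot.current_joint_efforts(): joint torques, N m.
- robot.current_ee_pos(): TCP position.
- robot.current_ee_rot(): TCP orientation.
- robot.current_wrist_force(): force on the tool from outside, world axes, zero at the start.
- robot.current_ft_torque(): the same for the moment, N m.
- robot.current_grip_width(): opening from 0.0 (shut) to 1.0 (fully open).
- robot.current_gripper_force(): force on a finger pad.
Only numpy, scipy, OpenCV 4.12 (cv2) and the standard library are available. Lean on these libraries where they do the work, as an engineer would, in place of code of your own. Each camera call takes 0.05 s, during which the arm holds its last target. There are 200 camera calls.

## Task

The circuit board lies loose in the test fixture: swing the toggle clamp's red handle over and down until the clamp snaps over centre and stays locked on the board by itself, and take the hand off it. Then lift the red probe out of its stand and set it upright with its spring tip on the ringed gold test pad, pressing lightly so that the tip is only partly pushed in, and finish while holding it there like that. Leave the black probe in the stand and the other things on the desk where they are.

Things in the scene. Friction and masses are not known exactly. Their poses are not given: they have to be found in the camera images.
- fixture: Board test fixture, fixed: aluminium plate 104 x 212 mm (x, y), top 12 mm up; black nest with the board at its +y end, steel toggle clamp at its -y end. Origin: centre of its underside; z up. The clamp moves in the plane x = 0; closed, nothing on the fixture is higher than 80 mm; open, the raised clamp arm's tip is 140 mm up at y = -0.04.
- handle_end (a point): Middle of the handle's pushing face (the face towards the raised arm, the top face once locked), 6 mm from the handle's end. Red grip 16 x 15 mm. It swings about a pivot at y = -67, z = 35 (open) to 66 mm (locked). In the fixture frame (y, z, mm) it goes (-90,155) open, (-125,150), (-148,144), (-163,138), (-172,129), (-178,118), (-183,107), (-187,91), (-189,73) locked. Needs up to 5 N.
- clamp_handle (a joint): Angle of the red handle against the clamp arm, rad: 0 open as found (handle up, 75 degrees above level), 2.54 at dead centre, 2.66 locked on its stop with the handle level. Past 2.59 it stays locked when let go, before 2.54 it springs back a little. The handle stays where it is left while open.
- clamp_pad: Black rubber spring pad, 15 mm wide, under the end of the clamp arm; origin at its face. It lands on the board 7 mm in from the board's -y edge and presses it with about 17 N when locked.
- board: Green circuit board, 64 x 84 x 3 mm (x, y, z), 0.09 kg or so, loose in the nest with 1.5 mm play, its underside 26 mm above the desk. Origin: centre of its underside. Tallest part: a grey capacitor, 22 mm high, whose side is 18 mm to -x of the test pad.
- test_pad (a point): Centre of the top of the gold test pad, 10 mm across, with a white ring 17 mm across round it: at x = +13, y = +22, z = +3 mm in the board's frame, 29 mm above the desk.
- probe_red: Red cordless probe pen, 118 mm long, about 55 g, standing point down in one of the two holes of the stand. Origin: on its axis, under the round finger guard (19 mm wide, 4.5 mm thick), which rests on the stand 58 mm above the desk; z up along the axis. Above the guard a round grip, 13.6 mm thick, up to z = +70 mm. Below it a barrel 10 mm thick, then the tip.
- probe_red_point (a point): The point of the red probe's gold spring tip (2.8 mm thick), 46 mm below the origin of the probe on its axis when not pressed.
- probe_red_tip (a joint): How far the red probe's spring tip is pushed in, m: 0 free, 0.008 fully in. It starts to give at 1.1 N, 450 N/m, so 4.7 N when fully in.
- probe_black: Black probe pen, the same in shape, standing in the stand's other hole; not to be used. Origin as for the red one. Which hole holds which probe varies.
- probe_stand: Probe rack, fixed: steel foot 142 x 64 mm, two black end cheeks and a grey top plate 126 x 46 x 14 mm, its top 58 mm above the desk, with two upright holes 13.5 mm wide at x = -35 and +35 mm in its frame. Origin: centre of its underside.
- bottle: White dropper bottle, 45 mm wide, 135 mm high, behind the work; bystander. Origin under its centre.
- vernier: Digital caliper, 205 x 51 x 15 mm, lying behind the probe stand; bystander. Origin under its centre.
- screwdriver: Yellow screwdriver, 145 x 18 mm, lying at the desk's front edge; bystander. Origin under its centre.

How it is judged:
By the outcome, as a careful person would: the job done as asked, in the order asked, and still so for the second after the job is handed in, while the arm keeps its last pose, push and grip.
It also fails if it takes over 58 s, if anything falls off the work surface, if the arm or the gripper's body presses on something with over 40 N, if the wrist force passes 120 N, or if a joint passes its speed limit or range.

## Working session

There is one attempt and no reset: what is moved stays moved. The work goes in short steps, each a Python script; the robot and the scene stay as the last script left them, time stands still between calls to the robot, and variables do not carry over. Pictures are saved under pics/ and viewed, at most 10 in all, crops included, and the job is handed in when it is done.

```bash
mkdir -p pics
cat > h.py <<'E'
import numpy as np, cv2
from bench import robot
def save(f,n): cv2.imwrite(f'pics/{n}.png',f['pixels'][:,:,::-1])
def proj(f,p):
    c=f['camera_from_world']@np.r_[p,1]; u=f['intrinsics']@np.array([c[0],-c[1],-c[2]]); return u[:2]/u[2]
E
python3 - <<'E'
from h import *
print(robot.grasp_offset, robot.current_ee_rot().round(3).tolist(), robot.current_t())
for cam in ("scene","top"):
    f=robot.grab_frame(cam); save(f,cam)
    print(cam,f['intrinsics'].round(1).tolist(),np.linalg.inv(f['camera_from_world']).round(3).tolist(), f.keys())
    for q in "fixture handle_end clamp_pad board test_pad probe_red probe_red_point probe_black probe_stand bottle vernier screwdriver".split():
        for r in robot.pinpoint(f,q)[:2]:
            print(q,np.round(r['centre'],4),round(r['confidence'],2),proj(f,r['centre']).round())
E
```

```text
0.0188 [[-0.97, 0.242, -0.0], [0.242, 0.97, -0.002], [-0.0, -0.002, -1.0]] 0.0
scene [[385.9, 0.0, 322.0], [0.0, 385.9, 195.3], [0.0, 0.0, 1.0]] [[0.858, 0.282, -0.43, 0.225], [-0.514, 0.503, -0.695, -0.613], [0.021, 0.817, 0.576, 0.596], [0.0, 0.0, 0.0, 1.0]] dict_keys(['pixels', 'intrinsics', 'camera_from_world', 'shot'])
fixture [0.527  0.1107 0.0023] 0.94 [272. 209.]
fixture [0.503  0.0267 0.1557] 0.52 [275. 176.]
handle_end [0.5019 0.0261 0.1545] 0.7 [275. 177.]
clamp_pad [0.7566 0.2147 0.0025] 0.29 [328. 168.]
board [0.5392 0.1612 0.0223] 0.56 [268. 192.]
board [0.5016 0.0233 0.1557] 0.27 [275. 177.]
test_pad [0.5589 0.1766 0.0293] 0.65 [272. 184.]
probe_red [ 0.5181 -0.2205  0.0613] 0.59 [343. 281.]
probe_red_point [0.56   0.1795 0.0297] 0.37 [272. 184.]
probe_black [ 0.5823 -0.2306  0.0589] 0.84 [374. 272.]
probe_stand [ 0.5491 -0.228   0.0058] 0.58 [357. 297.]
bottle [0.7534 0.2139 0.0021] 0.87 [327. 168.]
vernier [ 0.6931 -0.1927  0.0033] 0.76 [402. 260.]
screwdriver [0.3879 0.1375 0.002 ] 0.43 [215. 221.]
screwdriver [ 0.7535  0.2143 -0.0024] 0.41 [327. 170.]
top [[494.2, 
[... 224 characters left out ...]
shot'])
fixture [ 0.5222  0.1128 -0.003 ] 0.62 [288. 223.]
handle_end [0.5001 0.024  0.1553] 0.54 [318. 227.]
clamp_pad [0.5241 0.1024 0.1124] 0.44 [288. 218.]
board [0.5412 0.1613 0.0271] 0.84 [269. 214.]
test_pad [0.56   0.1786 0.0308] 0.98 [262. 207.]
probe_red [ 0.5133 -0.2182  0.0596] 0.41 [412. 226.]
probe_stand [ 0.5486 -0.224   0.    ] 0.74 [411. 215.]
probe_stand [ 5.237e-01  1.130e-01 -2.000e-04] 0.47 [287. 222.]
bottle [0.7561 0.2145 0.002 ] 0.67 [253. 139.]
vernier [5.224e-01 1.116e-01 3.000e-04] 0.72 [288. 222.]
vernier [ 0.6965 -0.1861  0.0023] 0.69 [397. 161.]
screwdriver [ 0.387   0.1399 -0.0007] 0.67 [276. 272.]
screwdriver [ 5.493e-01 -2.218e-01  4.000e-04] 0.61 [410. 214.]
```

View pics/scene.png

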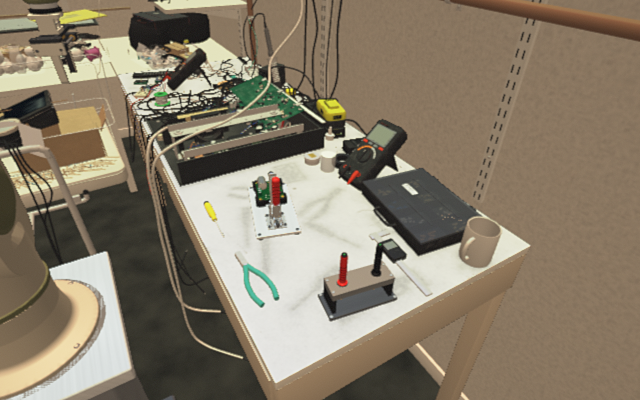

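View pics/top.png

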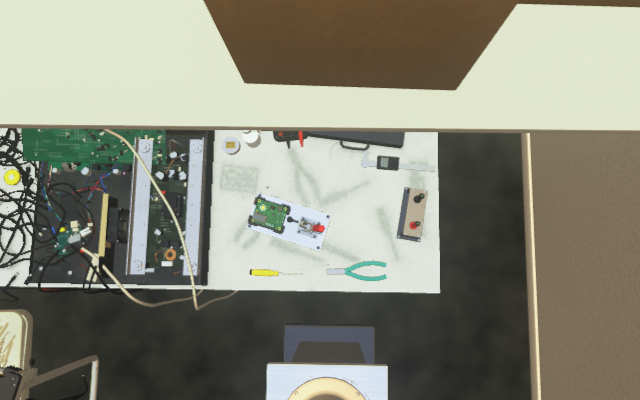

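The scene view shows the fixture at (272,209), the red handle at (275,190), and the stand at (357,290) with the red probe nearer the robot at (343,270) and the black one at (377,260). The top view agrees: fixture (288,222) yawed about -17°, stand (411,215), and red probe at (414,225). Next I'll raise the arm and look with the wrist camera.

Run:
```python
from h import *
p=robot.current_ee_pos(); robot.move_straight([p[0],p[1],0.40],max_speed=0.4)
a=np.deg2rad(-17); c,s=np.cos(a),np.sin(a)
# tool y along fixture x -> tool x along fixture y
X=np.array([-s,c,0])
for k,sg in (('a',1),('b',-1)):
    R=np.column_stack([sg*X,np.cross([0,0,-1],sg*X),[0,0,-1]])
    q=robot.ik([0.5,0.10,0.40],R); print(k,q)
    if q is not None: best=R; 
    np.save(f'R{k}.npy',R)
R=min((np.load('Ra.npy'),np.load('Rb.npy')),key=lambda R: abs(robot.ik([0.5,0.1,0.4],R)[6]) )
for i,pos in enumerate(([0.50,0.10,0.40],[0.50,-0.02,0.40])):
    robot.move_pose(pos,R); f=robot.grab_frame('wrist'); save(f,f'w{i}')
    print(np.linalg.inv(f['camera_from_world']).round(3).tolist(),robot.current_t())
    for q in "fixture handle_end board test_pad probe_red probe_stand probe_black".split():
        for r in robot.pinpoint(f,q)[:1]:
            print(q,np.round(r['centre'],4),round(r['confidence'],2),proj(f,r['centre']).round())
```

```text
a [-0.83958158  0.17477643  0.64336753  1.86229798 -0.11497972  1.14145971
 -0.45223481]
b [-0.46660724  0.15858822  0.18763762  1.84388821 -0.03239634  1.14205306
  2.57708829]
[[0.957, 0.282, 0.073, 0.521], [-0.291, 0.927, 0.238, 0.165], [-0.0, -0.249, 0.968, 0.565], [0.0, 0.0, 0.0, 1.0]] 4.3833
fixture [0.5304 0.1082 0.0037] 0.94 [335. 153.]
handle_end [0.5029 0.0253 0.1503] 0.61 [337. 223.]
board [0.5468 0.1606 0.0247] 0.78 [336. 123.]
test_pad [0.5598 0.1799 0.0313] 0.81 [340. 109.]
probe_red [ 0.5152 -0.2193  0.0575] 0.61 [376. 320.]
probe_stand [ 0.5489 -0.227  -0.0019] 0.6 [387. 301.]
probe_black [ 0.5841 -0.2345  0.0585] 0.54 [412. 318.]
[[0.956, 0.285, 0.073, 0.521], [-0.295, 0.926, 0.237, 0.043], [0.0, -0.248, 0.969, 0.565], [0.0, 0.0, 0.0, 1.0]] 5.3333
fixture [5.286e-01 1.100e-01 3.000e-04] 0.56 [314.  86.]
handle_end [0.5034 0.0264 0.153 ] 0.72 [312. 141.]
board [0.5434 0.1635 0.0247] 0.65 [313.  49.]
test_pad [0.5638 0.1797 0.0276] 0.87 [322.  34.]
probe_red [ 0.5171 -0.2224  0.0569] 0.53 [361. 266.]
probe_stand [ 0.5482 -0.2283 -0.0017] 0.67 [373. 252.]
probe_black [ 6.981e-01 -1.879e-01  3.000e-04] 0.16 [442. 213.]
```

```bash
cat >> h.py <<'E'
def fix():
    M=np.array([[0,0],[0,-90],[0,54],[13,76]])/1e3
    W=np.array([[.527,.110],[.5022,.0255],[.5427,.1617],[.5606,.1788]])
    m,w=M.mean(0),W.mean(0); A=M-m; B=W-w
    a=np.arctan2((A[:,0]*B[:,1]-A[:,1]*B[:,0]).sum(),(A*B).sum())
    R=np.array([[np.cos(a),-np.sin(a)],[np.sin(a),np.cos(a)]]); return R,w-R@m,a
RF,TF,AF=fix()
def F(x,y,z): return np.r_[RF@np.array([x,y])+TF,z]
def down(ax): # tool x along horizontal direction ax, tool z down
    X=np.r_[ax,0]/np.linalg.norm(ax); return np.column_stack([X,np.cross([0,0,-1],X),[0,0,-1]])
E
python3 - <<'E'
from h import *
print(TF,np.rad2deg(AF))
R=down(RF[:,1])
wp=np.array([(-90,155),(-125,150),(-148,144),(-163,138),(-172,129),(-178,118),(-183,107),(-187,91),(-189,73)])/1e3
P=[]
for y,z in wp:
    dy=-.067-y; dz=np.sqrt(max(.1222**2-dy**2,.007**2)); a=np.arctan2(dz,dy)-np.deg2rad(3.8)
    P.append((y+.006*np.cos(a)+.0075, z-.006*np.sin(a)))   # TCP: corner on the face
robot.set_gripper(0.0)
robot.move_pose(F(0,P[0][0]+.009,.215),R)
robot.move_straight(F(0,P[0][0]+.009,P[0][1]),max_speed=.2,force_limit=8)
for i,(y,z) in enumerate(P):
    if i==len(P)-1: z=.069
    hit=robot.move_straight(F(0,y,z),max_speed=.12,force_limit=25)
    print(i,hit,robot.current_wrist_force().round(1),robot.current_ee_pos().round(4),F(0,y,z).round(4))
    if hit: break
f=robot.grab_frame('scene'); save(f,'s2'); cv2.imwrite('pics/s2c.png',cv2.resize(f['pixels'][130:300,180:420,::-1],(720,510)))
print(robot.current_t())
E
```

```text
[0.52717719 0.11032901] -16.443755921583563
0 False [ 0.2 -0.6 -0.7] [0.5048 0.0321 0.1505] [0.5043 0.0327 0.1492]
1 False [-0.3 -0.  -0.4] [0.4949 0.0007 0.1451] [0.4948 0.0007 0.1449]
2 False [ 0.4  0.8 -0.6] [ 0.4887 -0.0201  0.1398] [ 0.4886 -0.0203  0.1398]
3 False [-0.2 -0.2  0.2] [ 0.4846 -0.0339  0.1346] [ 0.4846 -0.0341  0.1346]
4 False [-0.4 -0.2  0. ] [ 0.482  -0.0421  0.1262] [ 0.4821 -0.0423  0.1263]
5 False [ 0.2 -0.3 -0.8] [ 0.4803 -0.0477  0.1158] [ 0.4805 -0.0478  0.1159]
6 False [0.3 1.3 0.6] [ 0.4793 -0.0523  0.1056] [ 0.4791 -0.0524  0.1055]
7 False [-0.   0.7 -0.3] [ 0.4777 -0.0561  0.0903] [ 0.4781 -0.0561  0.0903]
8 False [1.9 1.7 3.5] [ 0.4785 -0.0579  0.0695] [ 0.4775 -0.058   0.069 ]
11.1167
```

View pics/s2c.png

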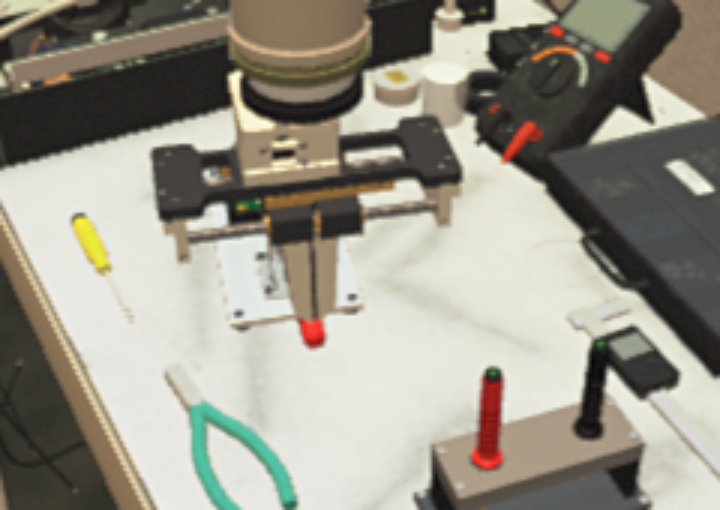

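The closed fingers sit on the red handle end (crop 313,330), which is now swung down. I'll press a little further until there is clear resistance, then lift off and check that it stays.

```bash
python3 - <<'E'
from h import *
p=robot.current_ee_pos()
hit=robot.move_straight(p-[0,0,.014],max_speed=.05,force_limit=18)
print(hit,robot.current_wrist_force().round(1),robot.current_ee_pos().round(4))
robot.move_straight(np.r_[p[:2],.22],max_speed=.3)
robot.set_gripper(.5)
R=down(RF[:,1])
for i,pos in enumerate(([0.47,-0.06,0.30],[0.50,-0.15,0.32])):
    robot.move_pose(pos,R); f=robot.grab_frame('wrist'); save(f,f'v{i}')
    for q in "handle_end clamp_pad board test_pad probe_red probe_black probe_stand".split():
        for r in robot.pinpoint(f,q)[:1]:
            print(q,np.round(r['centre'],4),round(r['confidence'],2),proj(f,r['centre']).round())
    print(F(0,-.189,.073),F(.013,.076,.029),robot.current_t())
E
python3 -c "
import cv2,numpy as np
a=cv2.imread('pics/v0.png');b=cv2.imread('pics/v1.png')
cv2.imwrite('pics/v.png',cv2.resize(np.vstack([a,b]),(480,600),interpolation=cv2.INTER_AREA))"
```

```text
False [-1.9 -4.  16.5] [ 0.4783 -0.0588  0.0567]
handle_end [ 0.4729 -0.0721  0.065 ] 0.85 [324. 184.]
clamp_pad [ 0.6951 -0.1881  0.002 ] 0.63 [476. 206.]
board [ 0.6974 -0.1869 -0.0015] 0.44 [477. 204.]
probe_stand [ 0.549  -0.2286 -0.0048] 0.55 [393. 251.]
[ 0.47367621 -0.07094053  0.073     ] [0.56115909 0.1795405  0.029     ] 13.9417
handle_end [ 0.4729 -0.0717  0.0649] 0.92 [285. 124.]
probe_red [ 0.5181 -0.2235  0.0594] 0.79 [346. 216.]
probe_black [ 0.5886 -0.2335  0.057 ] 0.58 [393. 209.]
[ 0.47367621 -0.07094053  0.073     ] [0.56115909 0.1795405  0.029     ] 14.8167
```

View pics/v.png

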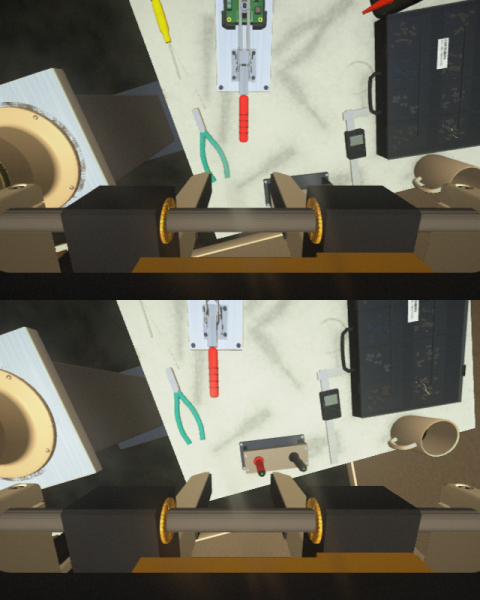

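The wrist views show the handle (crop1 243,118; crop2 213,372) still down and level after release, so the clamp is locked. The probes are at (260,465) red and (297,460) black. Next I'll move to a pre-grasp pose over the red probe and refine its position.

```bash
cat >> h.py <<'E'
def redmask(f,c,r=45):
    hsv=cv2.cvtColor(f['pixels'],cv2.COLOR_RGB2HSV); m=((hsv[...,0]<8)|(hsv[...,0]>172))&(hsv[...,1]>150)&(hsv[...,2]>60)
    k=np.zeros_like(m); x,y=np.int32(c); k[max(0,y-r):y+r,max(0,x-r):x+r]=1; return m&(k>0)
def axisline(f,p0,L0=.0045,L1=.07):
    """horizontal (x,y) residual: shift of the red blob centroid against a modelled cylinder at p0 -> pixel offset, jacobian"""
    c=redmask(f,proj(f,p0+[0,0,.035])); ys,xs=np.nonzero(c); return np.array([xs.mean(),ys.mean()]),len(xs)
E
python3 - <<'E'
from h import *
sx=np.array([np.cos(np.deg2rad(-10)),np.sin(np.deg2rad(-10))])
g=np.array([.5155,-.2208])
best=None
for s in (1,-1):
    q=robot.ik(np.r_[g,.2],down(s*sx)); print(s,q)
    if q is not None and (best is None or abs(q[6])<best[1]): best=(s,abs(q[6]))
s=best[0]; R=down(s*sx); np.save('Rg.npy',R)
robot.set_gripper(.7)
robot.move_pose(np.r_[g-.07*s*sx,.22],R); ests=[]
p0=np.r_[g,.058]
obs=[]
for i,pos in enumerate((np.r_[g-.07*s*sx,.22],np.r_[g,.21])):
    robot.move_straight(pos,max_speed=.25)
    f=robot.grab_frame('wrist'); save(f,f'g{i}')
    for q in "probe_red probe_black probe_stand".split():
        for r in robot.pinpoint(f,q)[:1]: print(q,np.round(r['centre'],4),round(r['confidence'],2),proj(f,r['centre']).round())
    print(axisline(f,p0),proj(f,p0).round(),proj(f,p0+[0,0,.07]).round())
t=robot.grab_frame('top')
for h in ('probe_red','handle_end','test_pad','clamp_pad'):
    for r in robot.pinpoint(t,h)[:1]: print('top',h,np.round(r['centre'],4),round(r['confidence'],2))
s_=robot.grab_frame('scene')
for h in ('handle_end','test_pad','clamp_pad','probe_red'):
    for r in robot.pinpoint(s_,h)[:1]: print('scene',h,np.round(r['centre'],4),round(r['confidence'],2))
print(robot.current_t())
E
python3 -c "
import cv2,numpy as np
a=cv2.imread('pics/g0.png');b=cv2.imread('pics/g1.png')
cv2.imwrite('pics/g.png',cv2.resize(np.vstack([a,b]),(480,600),interpolation=cv2.INTER_AREA))"
```

```text
1 [-0.29671024  0.58290138  0.92472488  2.03353575 -0.63290688  0.83761884
 -0.74943494]
-1 [ 0.14696815  0.43240819  0.21874861  2.00848388 -0.13921852  0.71461473
  1.84785036]
probe_red [ 0.4749 -0.0686  0.0672] 0.73 [188. 188.]
probe_black [ 0.5845 -0.2347  0.0597] 0.84 [322.  52.]
probe_stand [ 0.5488 -0.2273 -0.0015] 0.76 [321.  96.]
(array([320.60638298, 124.25531915]), 94) [320. 125.] [320. 125.]
probe_red [ 0.5178 -0.2215  0.0587] 0.67 [320. 189.]
probe_black [ 0.585  -0.2341  0.0587] 0.76 [320. 123.]
probe_stand [ 0.5498 -0.2239 -0.0022] 0.73 [317. 154.]
(array([319.77586207, 191.68965517]), 290) [319. 191.] [319. 208.]
top handle_end [ 0.4738 -0.0756  0.0716] 0.51
top test_pad [0.5595 0.1773 0.031 ] 0.67
scene handle_end [ 0.4736 -0.0706  0.0687] 0.57
scene test_pad [0.5599 0.1792 0.0299] 0.56
scene clamp_pad [0.754  0.2147 0.0012] 0.42
scene probe_red [ 0.5167 -0.2224  0.0615] 0.57
17.8417
```

View pics/g.png

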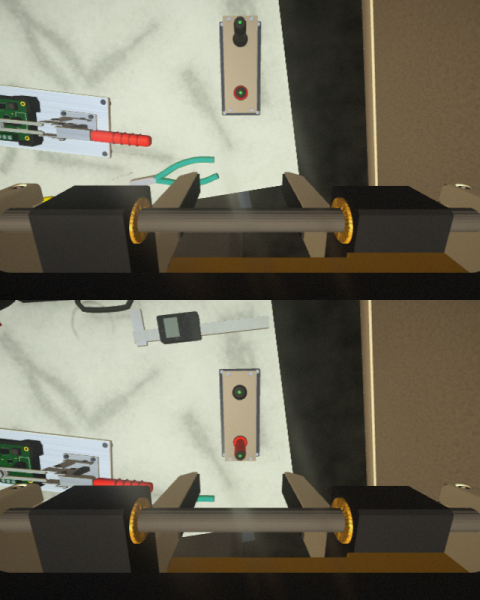

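Both frames line up: in frame 0 the red probe is seen end-on at (321,124), exactly where the model puts it, and the black one is at (320,50). Grasping.

Run:
```python
from h import *
g=np.array([.5158,-.2210])
robot.move_straight(np.r_[g,.084],max_speed=.2,force_limit=10)
print(robot.current_ee_pos().round(4),robot.current_wrist_force().round(1))
robot.set_gripper(0.0)
print(robot.current_grip_width()*93,robot.current_gripper_force(),robot.current_wrist_force().round(1))
hit=robot.move_straight(np.r_[g,.24],max_speed=.15,force_limit=12)
print(hit,robot.current_ee_pos().round(4),robot.current_wrist_force().round(1),robot.current_grip_width()*93)
R=np.load('Rg.npy'); T=F(.013,.076,.029)
for sg in (1,-1):
    for a in range(-90,91,15):
        b=np.deg2rad(a); Q=np.array([[np.cos(b),-np.sin(b),0],[np.sin(b),np.cos(b),0],[0,0,1]])@R
        q=robot.ik(np.r_[T[:2],.11],Q) if sg==1 else None
        if q is not None: print(a,np.round(q,2))
w=robot.grab_frame('wrist'); save(w,'h0')
s=robot.grab_frame('scene'); save(s,'h1')
for n,f in (('w',w),('s',s)):
  for h in ('probe_red','probe_red_point'):
    for r in robot.pinpoint(f,h)[:1]: print(n,h,np.round(r['centre'],4),round(r['confidence'],2),proj(f,r['centre']).round())
print(robot.current_t())
a=w['pixels'][:,120:520,::-1]; b=cv2.resize(s['pixels'][130:330,240:440,::-1],(400,400))
cv2.imwrite('pics/h.png',np.hstack([a,b]))
```

```text
[ 0.516  -0.2216  0.0846] [ 0.4 -0.1  0.8]
13.24440662028034 29.99988466501236 [-0.1  0.6 -1.2]
False [ 0.5154 -0.2207  0.2393] [-0.7  0.3 -0.4] 12.95387205334524
-90 [ 0.27  0.84 -1.11  1.97  0.93  0.97  1.66]
-75 [-1.04  0.88  1.11  2.05 -1.04  0.93 -2.4 ]
-60 [-1.04  0.88  1.11  2.05 -1.04  0.93 -2.14]
-45 [-1.02  0.84  1.04  2.05 -0.99  0.88 -1.92]
-30 [-0.98  0.79  0.96  2.04 -0.93  0.82 -1.73]
-15 [-0.95  0.76  0.88  2.04 -0.87  0.77 -1.52]
0 [-0.92  0.73  0.82  2.04 -0.82  0.73 -1.32]
15 [-0.89  0.71  0.76  2.04 -0.77  0.7  -1.11]
30 [-0.85  0.69  0.7   2.04 -0.71  0.67 -0.91]
45 [-0.82  0.67  0.63  2.03 -0.65  0.65 -0.71]
60 [-0.78  0.65  0.57  2.03 -0.59  0.63 -0.5 ]
75 [-0.74  0.63  0.51  2.03 -0.53  0.61 -0.3 ]
90 [-0.71  0.62  0.45  2.03 -0.48  0.59 -0.1 ]
w probe_red [ 0.515  -0.2235  0.2161] 0.83 [323. 232.]
s probe_red [ 0.519  -0.2201  0.2178] 0.76 [348. 213.]
20.9833
```

View pics/h.png

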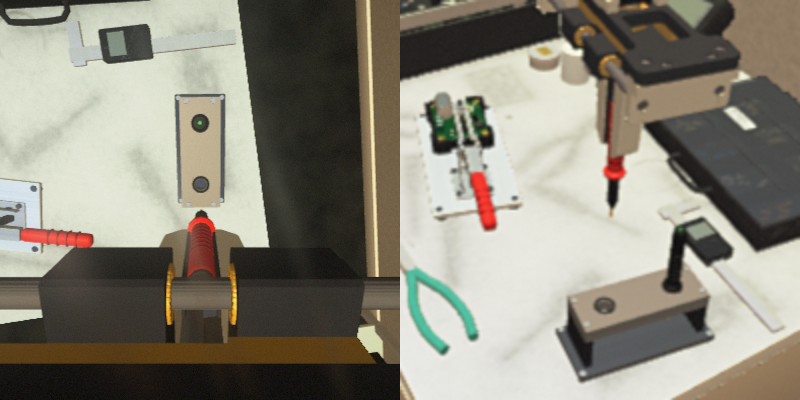

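The wrist crop shows the probe held between the fingers (200,245) and an empty hole at (200,183), with the black probe still in its hole at (200,123). The scene crop shows the probe upright with its gold tip at (611,213), the handle level and locked at (483,200), and the capacitor at (443,100). Next I'll hover over the pad and check.

Run:
```python
from h import *
R=np.load('Rg.npy'); b=np.deg2rad(45); Q=np.array([[np.cos(b),-np.sin(b),0],[np.sin(b),np.cos(b),0],[0,0,1]])@R
np.save('Rp.npy',Q); T=np.array([.560,.1787])
robot.move_pose(np.r_[T,.24],Q); robot.move_straight(np.r_[T,.113],max_speed=.2,force_limit=6)
p=robot.current_ee_pos(); print(p.round(4),robot.current_ee_rot()[:,2].round(4),robot.current_t())
S={}
for n in ('wrist','scene','top'):
    f=robot.grab_frame(n); S[n]=f; save(f,'p_'+n)
    print(n,'pred tip',proj(f,p-[0,0,.072]).round(1),'pred pad',proj(f,[*T,.029]).round(1))
    for h in ('test_pad','probe_red','probe_red_point'):
        for r in robot.pinpoint(f,h)[:1]: print(n,h,np.round(r['centre'],4),round(r['confidence'],2),proj(f,r['centre']).round(1))
def crop(f,c,h,z):
    x,y=np.int32(c); x=max(h,x); y=max(h,y); return cv2.resize(f['pixels'][y-h:y+h,x-h:x+h,::-1],(z,z),interpolation=cv2.INTER_CUBIC),(x-h,y-h)
out=[]
for n,h in (('wrist',50),('scene',25)):
    c,o=crop(S[n],proj(S[n],[*T,.035]),h,400); out.append(c); print(n,'origin',o,'scale',200/h)
cv2.imwrite('pics/p.png',np.hstack(out))
```

```text
[0.5608 0.178  0.1138] [ 0.0011 -0.     -1.    ] 23.2583
wrist pred tip [319.  210.1] pred pad [317.9 206.3]
wrist test_pad [0.5618 0.1811 0.0278] 0.62 [316.9 202.7]
wrist probe_red [0.5611 0.1772 0.0917] 0.85 [319.9 231.1]
scene pred tip [272.4 180. ] pred pad [272.2 184. ]
scene test_pad [0.5596 0.1781 0.0305] 0.89 [272.2 183.7]
scene probe_red [0.5621 0.179  0.0909] 0.51 [271.6 163.6]
top pred tip [262.  206.6] pred pad [262.4 207.4]
top test_pad [0.5594 0.1753 0.0312] 0.82 [263.5 207.5]
wrist origin (np.int32(267), np.int32(158)) scale 4.0
scene origin (np.int32(247), np.int32(157)) scale 8.0
```

View pics/p.png

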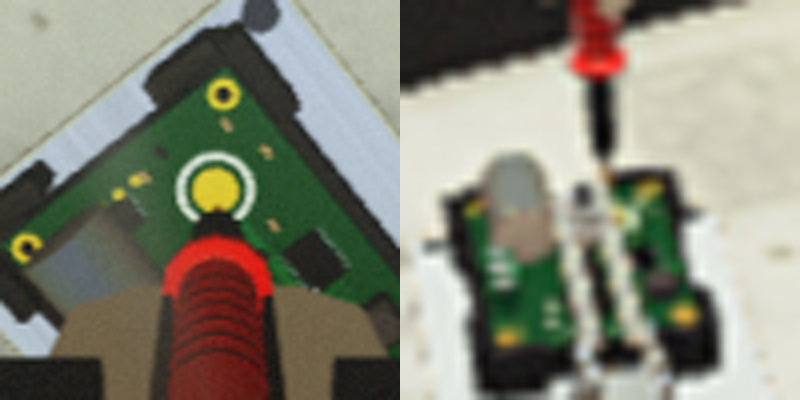

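The wrist crop shows the pad centre at (216,190), i.e. pixel (321.0,205.5). The guard's far edge is at about (218,235) with the barrel end just below the pad. The scene crop shows the tip (605,172) above the board, left of the pad's visible part, and the capacitor clear to its left. Now I'll take the probe-to-pad offset relatively in the wrist image, which cancels the camera bias.

Run:
```python
from h import *
f=robot.grab_frame('wrist'); p=robot.current_ee_pos(); print(p.round(4))
px=f['pixels'].astype(int)
g=(px[...,0]>130)&(px[...,1]>100)&(px[...,2]<90); k=np.zeros_like(g); k[190:222,300:340]=1; ys,xs=np.nonzero(g&k)
print('gold',len(xs),xs.mean(),ys.mean(),xs.min(),xs.max(),ys.min(),ys.max())
w=(px.min(2)>170)&(k>0)
ys,xs=np.nonzero(w); (c,ax,an)=cv2.fitEllipse(np.column_stack([xs,ys]).astype(np.float32)); print('ring',c,ax)
r=(px[...,0]>150)&(px[...,1]<70)&(px[...,2]<70); k[:]=0; k[205:250,295:345]=1; ys,xs=np.nonzero(r&k)
print('guard',xs.min(),xs.max(),ys.min(),[(x,ys[xs==x].min()) for x in range(308,336,3) if (xs==x).any()])
t=np.linspace(0,2*np.pi,200)
for z in (-.026,-.0215):
    C=np.array([proj(f,p+[.0095*np.cos(a),.0095*np.sin(a),z]) for a in t]); print('pred guard',z,C.min(0).round(1),C.max(0).round(1))
C=np.array([proj(f,p+[.005*np.cos(a),.005*np.sin(a),-.055]) for a in t]); print('pred barrel5mm@-55',C.min(0),C.max(0))
print('col321',[tuple(px[y,321]) for y in range(200,220)])
q=np.r_[p[:2],.029]; print('below tip at pad',proj(f,q))
for d in ([.001,0,0],[0,.001,0]): print(proj(f,q+d)-proj(f,q))
```

```text
[0.56   0.1788 0.113 ]
gold 114 320.55263157894734 204.92105263157896 301 337 200 214
ring (321.69854736328125, 204.85279846191406) (16.973278045654297, 17.784536361694336)
guard 308 334 217 [(308, np.int64(225)), (311, np.int64(222)), (314, np.int64(219)), (317, np.int64(218)), (320, np.int64(217)), (323, np.int64(218)), (326, np.int64(218)), (329, np.int64(220)), (332, np.int64(223))]
pred guard -0.026 [304.7 215.3] [332.8 241.9]
pred guard -0.0215 [304.3 217.4] [333.  244.5]
pred barrel5mm@-55 [312.49569421 209.83485551] [325.47691936 222.24983179]
col321 [(np.int64(184), np.int64(167), np.int64(47)), (np.int64(219), np.int64(200), np.int64(53)), (np.int64(217), np.int64(200), np.int64(49)), (np.int64(220), np.int64(201), np.int64(50)), (np.int64(220), np.int64(200), np.int64(52)), (np.int64(223), np.int64(204), np.int64(56)), (np.int64(219), np.int64(200), np.int64(46)), (np.int64(220), np.int64(202), np.int64(50)), (np.int64(214), np.int64(196), np.int64(52)), (np.int64(172), np.int64(147), np.int64(43)), (np.int64(85), np.int64(63), np.int64(31)), (np.int64(32), np.int64(32), np.int64(27)), (np.int64(31), np.int64(31), np.int64(29)), (np.int64(34), np.int64(35), np.int64(32)), (np.int64(34), np.int64(31), np.int64(30)), (np.int64(40), np.int64(34), np.int64(29)), (np.int64(87), np.int64(30), np.int64(25)), (np.int64(163), np.int64(30), np.int64(22)), (np.int64(222), np.int64(39), np.int64(28)), (np.int64(223), np.int64(36), np.int64(28))]
below tip at pad [319.1842245  206.11970941]
[ 0.66220744 -0.91526452]
[-0.94947099 -0.63987036]
```

Run:
```python
from h import *
def fz():
    v=[]
    for _ in range(12): robot.dwell(.02); v.append(robot.current_wrist_force())
    return np.mean(v,0)
T=np.array([.5612,.1796])
robot.move_straight(np.r_[T,.106],max_speed=.05,force_limit=6)
b=fz(); print('base',b.round(2),robot.current_t())
z=.106
while z>.0935:
    z-=.001 if z<.1035 else .0025
    robot.move_straight(np.r_[T,z],max_speed=.03,force_limit=8)
    d=fz()-b; print(round(z,4),robot.current_ee_pos().round(4),d.round(2),flush=True)
    if d[2]>2.6: break
f=robot.grab_frame('wrist'); s=robot.grab_frame('scene')
print(robot.current_t())
x,y=np.int32(proj(f,[*T,.035])); a=cv2.resize(f['pixels'][y-50:y+50,x-50:x+50,::-1],(400,400),interpolation=cv2.INTER_CUBIC)
x,y=np.int32(proj(s,[*T,.035])); c=cv2.resize(s['pixels'][y-25:y+25,x-25:x+25,::-1],(400,400),interpolation=cv2.INTER_CUBIC)
cv2.imwrite('pics/q.png',np.hstack([a,c]))
```

```text
base [ 0.   -0.07 -0.69] 24.4
0.1035 [0.5613 0.1796 0.1035] [-0.16  0.05  0.12]
0.101 [0.5612 0.1796 0.101 ] [-0.04  0.18 -0.04]
0.1 [0.5612 0.1796 0.1   ] [0.04 0.28 1.79]
0.099 [0.5613 0.1796 0.099 ] [-0.04 -0.02  1.86]
0.098 [0.5612 0.1796 0.098 ] [-0.32 -0.04  2.25]
0.097 [0.5612 0.1796 0.097 ] [-0.15  0.14  2.55]
0.096 [0.5612 0.1796 0.096 ] [0.03 0.17 3.36]
27.65
```

View pics/q.png

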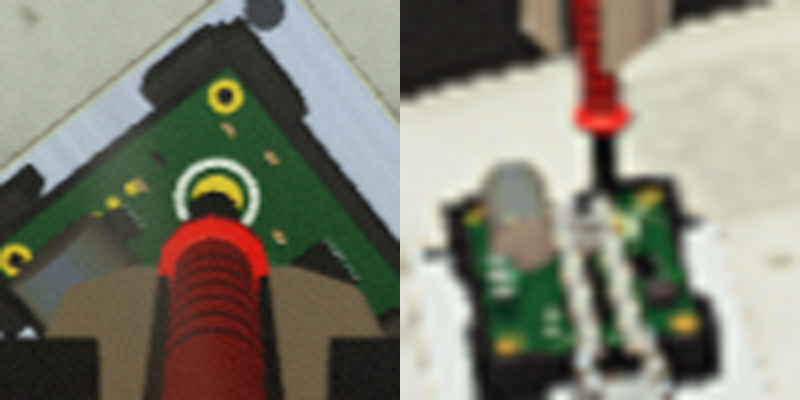

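The wrist crop shows the barrel end at (215,197) centred in the white ring (217,197). The scene crop shows the probe upright on the board beside the arm, clear of the capacitor. Contact came at TCP z ≈ 0.1005, so the tip is now about 4.5 mm of 8 in, at roughly 3.2 N. Handing in.

```bash
python3 -c "
from h import *
f=robot.grab_frame('scene'); print([(r['centre'],r['confidence']) for r in robot.pinpoint(f,'handle_end')[:1]])
print(robot.current_ee_pos().round(4),robot.current_wrist_force().round(1),robot.current_t()); print(robot.hand_in())"
```

```text
[([0.4763, -0.0705, 0.0669], 0.85)]
[0.5612 0.1796 0.096 ] [0.1 0.2 3.4] 27.75
the job is handed in; nothing more can be done
None
```

The job is handed in at 27.8 s: the clamp is locked with the hand off it, and the red probe is held upright on the ringed test pad with its tip about 4.5 of 8 mm in, at roughly 3 N.

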